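# Let the sample lift down by its ratchet pawl

## Task

Let the little ratchet lift with the sample cup down by its pawl, which lifts when its thumb pad is pressed, until the platform's pointer comes to rest between the two prongs of the sliding bracket; leave the wheel, the platform, the cup and the bracket untouched. Press gently, always below 20 N, then let the pawl drop fully into the teeth so that it holds the drum there. The cup stays standing on the platform, and the things around stay where they are.

Things in the scene. Friction and masses are not known exactly. Their poses are not given: they have to be found in the camera images.
- lift: bench lift on a white 125 x 284 x 12 mm base fixed to the table. Origin at table height under the wheel's axis; x away from the robot, y left to the pawl's tail, z up. In mm: upright toothed wheel, 84 diameter, centre x 0, y 0, z 100, black knob in front; platform at y -48 to -126; guide rods, the tallest part, to z 235 at y -66 and -100. All that it carries counts as part of it
- drum (a joint): angle of wheel and drum, rad: about 0 as found, grows as the platform sinks, 0.030 m per rad. Seated stops lie at multiples of 0.5236 (12 teeth, 15.7 mm of descent each). With the pawl clear the load turns the drum by itself at 0.25 to 0.4 rad/s (damped). A pawl let go between two stops catches it at the next one. End stop 2.85
- pawl (a joint): angle of the hook pawl, rad: about 0 with its hook seated in the teeth, grows as its tail is pressed down and the hook, 60 mm right of the pin, rises. Clear of all teeth from 0.10; from about 0.12 the tail meets a rubber buffer on a post below it, some 4 N more per mm at the pad. A spring drops it back. Pin along the lift's x at its y 60, z 130 mm
- pawl_tail (a point): top of the pawl's flat tail, 75 mm left of the pin, right below the thumb pad: a black disc, 26 mm across, on a screw, pressed down from above. The pad's top stands 14 to 30 mm over this point, different each time and not measured: feel for it. The hook is clear after about 8 mm of travel at 4 to 10 N, and the pad swings left 2 to 4 mm on the way; 13 mm is too far (over 20 N)
- pointer (a point): tip of the flat 3 mm high pointer on the right edge of the platform; it moves with the platform
- bracket_mid (a point): middle of the gap, 26 mm high, between the two prongs of the grey bracket clamped on the scale post at the lift's right end, set at a different height each time; pointer and prongs pass without touching. The pointer counts as between the prongs within 12 mm above or below this point
- cup_clear: clear sample cup, 59 mm diameter, 66 mm high, about 0.3 kg, loose on the platform; origin at the centre of its underside
- tape_roll: roll of white tape lying flat, 76 mm diameter, 19 mm high, loose, behind the lift; bystander
- lid_open: white screw lid lying flat, 56 mm diameter, 15 mm high, loose, in front of the lift; bystander
- suture_pack: flat peel pouch, 98 x 57 mm, loose, in front of the lift; bystander
Not all that is in view belongs to the job. Of the things like the cup_clear, leave any that is yellow; of the rest the larger one is meant.

How it is judged (in metres and radians):
On the way:
1. the pawl is lifted clear of the teeth and the drum turns back (value of joint pawl above 0.09 rad and value of joint drum above 0.03 rad), for 0.2 s.
At the end, for the whole second after the job is handed in: the platform's pointer is within 12 mm of the middle of the bracket's gap, the pawl is fully down in the teeth (angle below 0.025 rad) and the drum stands still on it; the cup stands upright on the platform, at rest (z of pointer in the frame of bracket_mid between -0.012 and 0.012 m and value of joint pawl below 0.025 rad and velocity of joint drum between -0.02 and 0.02 rad/s and angle between cup_clear's own z axis and vertical below 0.15 rad and z of cup_clear in the frame of pointer between -0.008 and 0.012 m and linear speed of cup_clear below 0.02 m/s); the robot touches nothing.
It fails at once if the robot presses on the lift or any part of it with more than 20 N (contact force between any of the fingers, the arm and lift above 20 N).
It fails at once if the robot touches the platform, the wheel or the cup instead of the pawl (contact force between any of the fingers, the arm and platform above 1 N or contact force between any of the fingers, the arm and drum above 1 N or contact force between any of the fingers, the arm and cup_clear above 1 N).
It fails at once if the bracket is shifted by more than 3 mm (distance of bracket_mid from where it was at the start of the episode above 0.003 m).
It fails at once if the cup tips (angle between cup_clear's own z axis and vertical above 0.3 rad).
It fails at once if a bystander is moved more than 20 mm (distance of any of tape_roll, lid_open, suture_pack from where it was at the start of the episode above 0.02 m).
It also fails if it takes over 54 s, if anything falls off the work surface, if the arm or the gripper's body presses on something with over 40 N, if the wrist force passes 120 N, or if a joint passes its speed limit or range.

## Robot

A 6-joint arm with a two-finger parallel gripper is mounted at the origin on a cart in front of the work surface, level with it; the furniture and walls round the work are solid. World frame = base frame: x ahead of the robot, y to its left, z up, the work surface at z = 0. Lengths are in m, angles in degrees, forces in N, time in s.
With the tool pointing down it reaches from about 0.4 to 0.825 m from the base axis. Payload 7 kg.
Tool frame: the origin (TCP) lies on the centre line of the jaws, within the pads' length; the fingertips stand 19 mm ahead of it and the grasp point (between the pads) is the TCP (r.tip_extent is the distance from the TCP to the fingertips, in m); z points along the fingers, y is the line along which they close (so a half turn about z gives the same grasp; the last joint's range is limited). The gripper opens to 88 mm and grips with 3 to 60 N. Pads are 19 mm wide; open, the fingers measure 130 mm over their backs; the gripper's body (78 mm by 193 mm) begins 47 mm behind the grasp point.
Start: joints at [-48.696, 20.546, 0.682, 0, -70.136, -16.507], TCP at [0.283, -0.613, 0.246] pointing down, gripper open.
Joint ranges: [-176.03, 176.03], [-82.01, 121.73], [-58.28, 71.71], [-173.87, 95.51], [-174.79, -0.11], [-173.66, 173.66]. Speed limits (degrees/s): [136.94, 136.94, 172.46, 180, 180, 180].

## Interface

Orientations are given as [roll, pitch, yaw] about the fixed x, y, z axes, in that order (R = Rz(yaw) Ry(pitch) Rx(roll)).
In Python, from plant import r gives the robot as it stands. The module is installed in compiled form; this text tells all that it offers.
- The arm moves only by the tool jog_arm, never from a script. Its argument "deltas" is a list that holds one entry, the list of rows, each a list of 5 numbers: the opening, from -1 (shut) to 1 (fully open), then the shift along the world's x, y, z in cm, then the turn about the world's z in rad. In form: [[[claw, dx, dy, dz, turn], ...]]. A call has 1 to 8 rows; each row shifts and turns the commanded pose from where the row before left it; what a row does not reach is not made up. A row lasts 1/8 s, in which the tool goes at most 62.5 mm and 10.7 degrees, less where a joint would pass 70% of its speed; a pose out of reach is approached as far as the arm can. A call with a gripper value outside its range is refused whole. The fingers move at their own pace and stop on an object; "force" is the grip in N (left out, the last holds). Time passes only in rows, so rows that do not move let the fingers close. It gives the time, the measured TCP pose, the force, the opening and the grip force at its end, in the units of the state.
- r.get_state(): the state, without advancing time (a new reading comes with each control period).
- r.capture(name): name is "side" or "top"; returns the picture (384x512x3 uint8, blue, green, red); there is no depth.
- r.camera_info(name): a dict with "fx", "fy", "cx", "cy" (pixels), "k1" (the pictures are not rectified: a ray, as slopes to the right and down, at radius r is drawn at 1 + k1 r^2 times it, then the intrinsics apply), "view" (4x4, takes a point from world to camera coordinates). Camera axes: x right, y up, looking along -z (the intrinsics and any distortion apply to the point x, -y, -z); pixel columns grow to the right and rows downward; lengths in m; the calibration is good to about 2 mm. A picture is of the moment at which its call begins. camera_info takes no time and is no camera call.
- r.close_job(): hands the job in; it is judged then, once.
The state is a dict: "time_s": time; "joints": joint angles; "qd": joint speeds; "joint_torque": joint torques, N m; "tcp_pos": TCP position; "eef_rot": TCP orientation; "contact_force": force on the tool from outside, world axes, zero at the start; "moment": the same for the moment, N m; "gripper_width": finger opening in m; "gripper_force": force on a finger pad.
Only numpy, scipy, OpenCV 4.12 (cv2) and the standard library are available. Lean on these libraries where they do the work, as an engineer would, in place of code of your own. Each camera call takes 0.05 s, during which the arm holds its last target. There are 200 camera calls.

## Working session

There is one attempt and no reset: what is moved stays moved. The work goes in short steps, Python scripts to look and compute and a tool call to move; the robot and the scene stay as the last step left them, time stands still between calls to the robot, and variables do not carry over. Pictures are saved under pics/ and viewed, at most 10 in all, crops included, and the job is handed in when it is done.

Besides the shell and the picture viewer there is one more tool, called after "Request:" as name([rows], argument=value, ...), one row to a line, values as JSON. jog_arm: Moves the arm, as the interface text tells. Its arguments: {"type":"object","properties":{"deltas":{"type":"array"},"force":{"type":"number"}},"required":["deltas"]}

```bash
mkdir -p pics
python3 - <<'E'
from plant import r
import cv2
for n in("side","top"):
    cv2.imwrite(f"pics/{n}0.png",cv2.resize(r.capture(n),(768,576),interpolation=cv2.INTER_CUBIC)); print(n,r.camera_info(n))
s=r.get_state();print(s)
E
```

```text
side {'fx': 444.7611669874943, 'fy': 444.7611669874943, 'cx': 254.53912644524692, 'cy': 201.36325333754635, 'k1': -0.16812154732207815, 'view': array([[-0.99299848, -0.11787795, -0.00766901,  0.58422685],
       [ 0.06916641, -0.63282788,  0.77119704, -0.00329223],
       [-0.09576029,  0.76526705,  0.63655032, -1.11141409],
       [ 0.        ,  0.        ,  0.        ,  1.        ]])}
top {'fx': 420.33019504147796, 'fy': 420.33019504147796, 'cx': 259.23996566834114, 'cy': 190.3567944240125, 'k1': -0.11065742514622022, 'view': array([[ 0.11250786, -0.99364114, -0.00438941,  0.10708652],
       [ 0.96779446,  0.10857798,  0.22712266, -0.59074004],
       [-0.22520182, -0.02980113,  0.97385627, -0.9217143 ],
       [ 0.        ,  0.        ,  0.        ,  1.        ]])}
{'time_s': 0.1, 'joints': array([-4.86964940e+01,  2.05876512e+01,  6.40714435e-01, -1.78928362e-02,
       -7.01371662e+01, -1.65054054e+01]), 'qd': array([ 0.02232026, -0.06655511,  0.09716861,  0.10646141,  0.02393518,
        0.03746137]), 'joint_torque': array([-9.87998174e-04, -5.84163094e+01,  2.93752384e+01,  7.01548755e+00,
        1.01807347e-02, -2.02551371e-05]), 'tcp_pos': array([ 0.28290492, -0.61240948,  0.24472511]), 'eef_rot': array([ 1.79914583e+02, -7.76802452e-03, -1.55207985e+02]), 'contact_force': array([-0.48885951,  0.03910222,  0.19686332]), 'moment': array([-0.05495619, -0.01294547,  0.0190934 ]), 'gripper_force': 0.0, 'gripper_width': 0.08742458402854818}
```

View pics/side0.png

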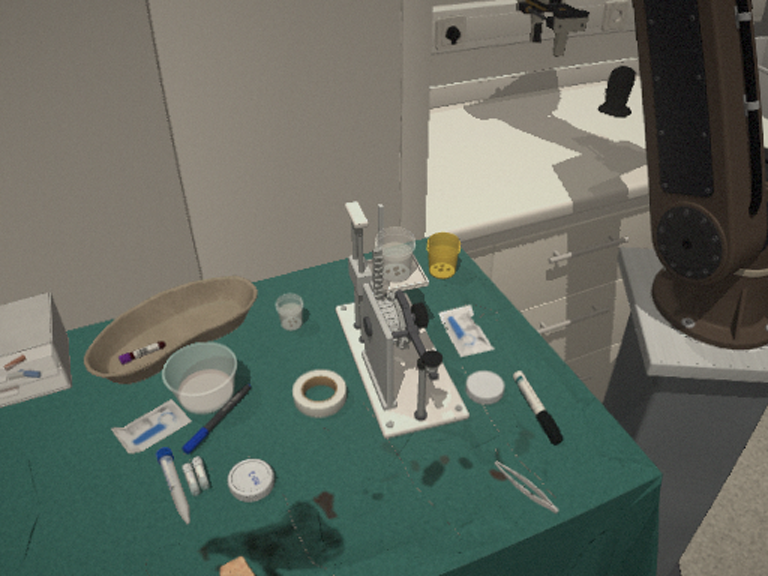

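View pics/top0.png

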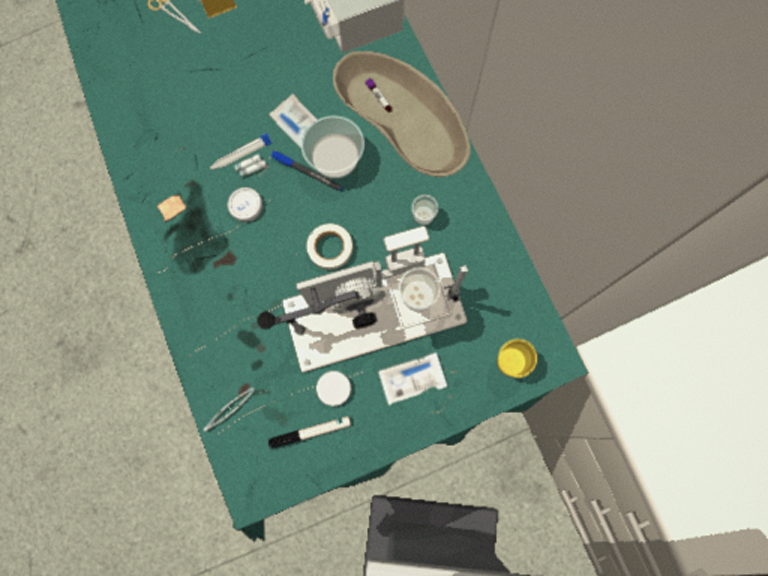

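The side view shows the lift at (400,330), with its pad at (432,358). In the top view the pad is at (266,320), the platform with a clear cup at (418,290), and the scale post at about (458,285).

Cup candidates in the top view are the clear one on the platform (418,290), the small clear one (425,209) and the yellow one (517,358). The one on the platform is meant: it is not yellow, it is the larger clear one, and it stands on the platform. I'll confirm that in the enlarged crops.

```bash
cat > h.py <<'E'
import numpy as np,cv2
from plant import r
def ray(n,u,v):
    c=r.camera_info(n);K=np.array([[c['fx'],0,c['cx']],[0,c['fy'],c['cy']],[0,0,1]])
    V=c['view'];p=np.array([(u-c['cx'])/c['fx'],(v-c['cy'])/c['fy']]);q=p.copy()
    for _ in range(20): q=p/(1+c['k1']*(q@q))
    d=V[:3,:3].T@np.array([q[0],-q[1],-1]);o=-V[:3,:3].T@V[:3,3]
    return o,d/np.linalg.norm(d)
def plane(n,u,v,z):
    o,d=ray(n,u,v);return o+d*(z-o[2])/d[2]
def proj(n,P):
    c=r.camera_info(n);q=c['view'][:3,:3]@np.asarray(P)+c['view'][:3,3]
    s=np.array([q[0],-q[1]])/-q[2];s=s*(1+c['k1']*(s@s));return s*c['fx']+[c['cx'],c['cy']]
def tri(a,b):
    (o1,d1),(o2,d2)=a,b
    t=np.linalg.lstsq(np.c_[d1,-d2],o2-o1,rcond=None)[0]
    p,q=o1+d1*t[0],o2+d2*t[1];return (p+q)/2,np.linalg.norm(p-q)
E
python3 - <<'E'
import cv2
from h import *
S=cv2.imread('pics/side0.png')  # unused scaling; crop from fresh
a=r.capture('side')[125:225,220:320];b=r.capture('top')[160:250,165:320]
cv2.imwrite('pics/sc.png',cv2.resize(a,(600,600),interpolation=cv2.INTER_CUBIC))
cv2.imwrite('pics/tc.png',cv2.resize(b,None,fx=5,fy=5,interpolation=cv2.INTER_CUBIC))
print(tri(ray('side',432/1.5,358/1.5),ray('top',266/1.5,320/1.5)))
E
```

```text
(array([0.48616223, 0.33838167, 0.15085453]), np.float64(0.00024108234553667208))
```

View pics/sc.png

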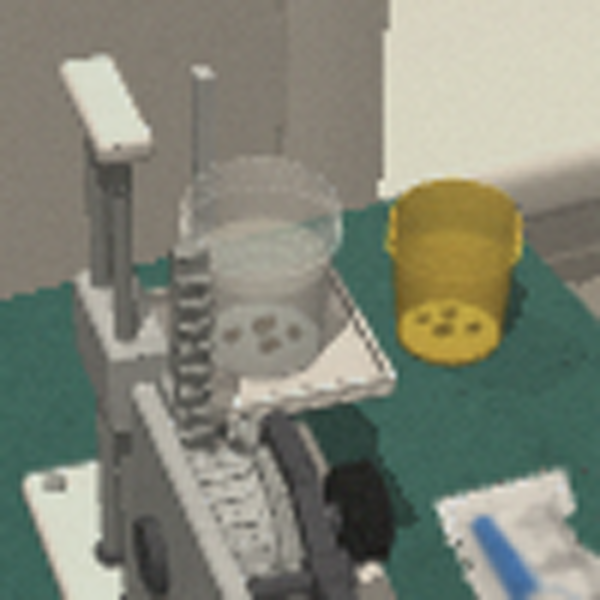

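View pics/tc.png

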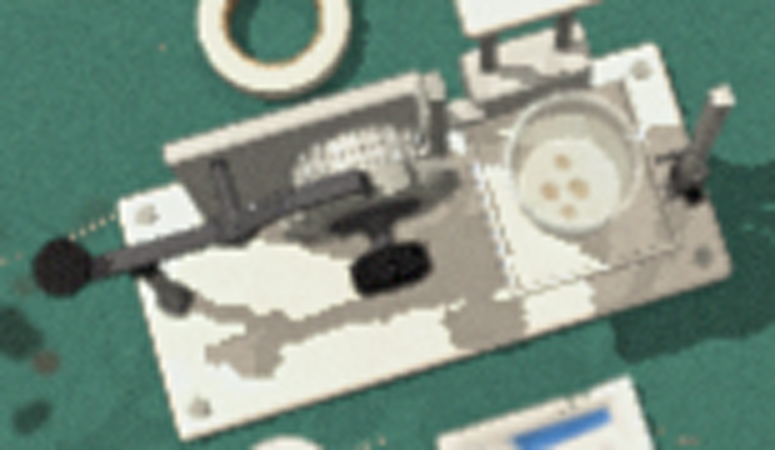

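The crops show the clear cup with pills standing on the platform: side crop (265,270), top crop (570,170). It is larger than the small clear cup, and not yellow, so it is the one meant. The scale post top is at side crop (203,70) and top crop (720,95). The bracket is at about (690,175) in the top crop and hidden in the side view.

Run:
```python
from h import *
T=lambda u,v:(165+u/5-.4,160+v/5-.4)
Sd=lambda u,v:(220+u/6-.4,125+v/6-.4)
C=[plane('top',*T(*p),.012) for p in((182,438),(730,275),(652,45),(120,200))]
for c in C: print(c.round(4))
ctr=np.mean(C,0);yd=(C[0]-C[1]+C[3]-C[2])[:2];yd/=np.linalg.norm(yd);xd=np.array([yd[1],-yd[0]])
print('ctr',ctr,'yaw',np.degrees(np.arctan2(yd[1],yd[0])),'L',np.linalg.norm(C[0]-C[1]),np.linalg.norm(C[1]-C[2]))
P,e=tri(ray('side',*Sd(203,70)),ray('top',*T(720,95)));print('post top',P,e)
pad,_=tri(ray('side',432/1.5,358/1.5),ray('top',266/1.5,320/1.5))
print('pad in base frame',xd@(pad-ctr)[:2],yd@(pad-ctr)[:2]); print('post',xd@(P-ctr)[:2],yd@(P-ctr)[:2])
for z in np.arange(0,.26,.02):
  p=[P[0],P[1],z];print(round(z,2),((proj('top',p)+.4-[165,160])*5).round(0),((proj('side',p)+.4-[220,125])*6).round(0))
img=r.capture('top')[170:220,285:320]
cv2.imwrite('pics/bt.png',cv2.resize(img,None,fx=12,fy=12,interpolation=cv2.INTER_CUBIC))
```

```text
[0.4315 0.2989 0.012 ]
[0.5412 0.0417 0.012 ]
[0.6541 0.0909 0.012 ]
[0.5449 0.3464 0.012 ]
ctr [0.54293995 0.1944701  0.012     ] yaw 113.12558959015047 L 0.27960083071227343 0.12319581385139484
post top [0.58091114 0.07067043 0.19813248] 9.468431147892722e-06
pad in base frame 0.0043055545209956395 0.15464705818318408
post -0.013702003107066174 -0.1287649927054111
0.0 [677. 195.] [207. 479.]
0.02 [680. 187.] [207. 442.]
0.04 [684. 178.] [207. 404.]
0.06 [688. 169.] [206. 365.]
0.08 [692. 160.] [206. 325.]
0.1 [696. 150.] [205. 285.]
0.12 [701. 139.] [205. 243.]
0.14 [705. 129.] [204. 200.]
0.16 [710. 118.] [204. 156.]
0.18 [715. 106.] [203. 111.]
0.2 [720.  94.] [203.  66.]
0.22 [726.  81.] [202.  19.]
0.24 [732.  68.] [202. -29.]
```

View pics/bt.png

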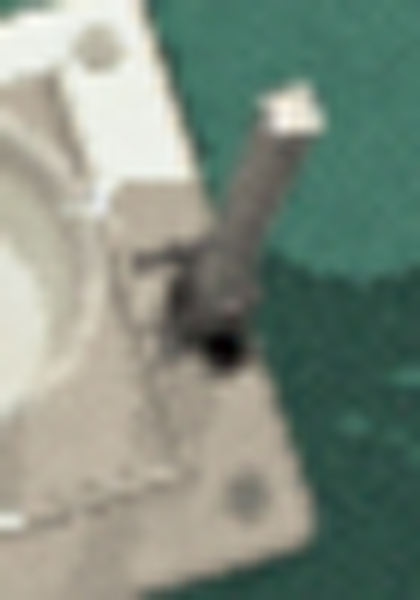

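Run:
```python
from h import *
T=lambda u,v:(165+u/5-.4,160+v/5-.4)
Sd=lambda u,v:(220+u/6-.4,125+v/6-.4)
B=lambda u,v:(285+u/12-.46,170+v/12-.46)
yaw=np.radians(113.1);yd=np.array([np.cos(yaw),np.sin(yaw)]);xd=np.array([yd[1],-yd[0]])
ctr=np.array([.5429,.1945])
def L(P): return (np.r_[xd@(P[:2]-ctr),yd@(P[:2]-ctr),P[2]]*1000).round(1)
P,e=tri(ray('side',*Sd(393,380)),ray('top',*T(512,292)));print('plat FL',L(P),e)
P,e=tri(ray('side',*Sd(330,270)),ray('top',*T(677,243)));print('plat FR',L(P),e)
print('post',L(np.array([.5809,.0707,.198])))
for z in (.06,.08,.1,.12):
  print(z,*[L(plane('top',*B(*p),z)) for p in((135,262),(185,255),(225,345),(215,245),(100,205),(170,480),(75,205))])
c=plane('top',*T(690,185),.08)
o=ray('top',0,0)[0];print(o)
```

```text
plat FL [-55.3 -28.  118.1] 0.0006859121474068209
plat FR [ -55.7 -104.3  115.4] 0.0023156172297806514
post [ -13.6 -128.8  198. ]
0.06 [  -4.5 -115.7   60. ] [  -6.  -125.6   60. ] [ -25.6 -127.6   60. ] [  -5.8 -132.    60. ] [   8.5 -112.6   60. ] [ -48.3 -108.9   60. ] [  10.  -107.8   60. ]
0.08 [  -8.5 -112.8   80. ] [  -9.9 -122.5   80. ] [ -29.1 -124.4   80. ] [  -9.7 -128.7   80. ] [   4.3 -109.7   80. ] [ -51.3 -106.1   80. ] [   5.7 -105.1   80. ]
0.1 [ -12.4 -109.8  100. ] [ -13.8 -119.3  100. ] [ -32.6 -121.2  100. ] [ -13.6 -125.4  100. ] [ 1.000e-01 -1.068e+02  1.000e+02] [ -54.3 -103.3  100. ] [   1.5 -102.3  100. ]
0.12 [ -16.3 -106.9  120. ] [ -17.7 -116.2  120. ] [ -36.1 -118.   120. ] [ -17.5 -122.1  120. ] [  -4.1 -103.9  120. ] [ -57.4 -100.5  120. ] [ -2.7 -99.5 120. ]
[0.35209513 0.1430788  1.03225774]
```

Request:
jog_arm([
  [[-1, 2, 5.5, 1, 0], [-1, 2, 5.5, 1, 0], [-1, 2, 5.5, 1, 0], [-1, 2, 5.5, 1, 0], [-1, 2, 5.5, 1, 0], [-1, 2, 5.5, 1, 0], [-1, 2, 5.5, 1, 0], [-1, 2, 5.5, 1, 0]],
])

```text
time_s: 1.25
tcp_pos: [0.4433, -0.1709, 0.3262]
eef_rot: [-180.0, 0.0, -155.2]
contact_force: [1.9, 0.2, -0.1]
gripper_width: 0.0133
gripper_force: 0.0
```

Request:
jog_arm([
  [[-1, 0.5, 5.5, 0, 0], [-1, 0.5, 5.5, 0, 0], [-1, 0.5, 5.5, 0, 0], [-1, 0.5, 5.5, 0, 0], [-1, 0.5, 5.5, 0, 0], [-1, 0.5, 5.5, 0, 0], [-1, 0.5, 5.5, 0, 0], [-1, 0.5, 5.5, 0, 0]],
])

```text
time_s: 2.25
tcp_pos: [0.4829, 0.2691, 0.3258]
eef_rot: [180.0, 0.0, -155.2]
contact_force: [1.3, -1.1, -0.2]
gripper_width: 0.0004
gripper_force: 0.0
```

Request:
jog_arm([
  [[-1, 0, 3.5, 0, 0], [-1, 0, 3.5, 0, 0], [-1, 0, 0, -3, 0], [-1, 0, 0, -3, 0], [-1, 0, 0, 0, 0], [-1, 0, 0, 0, 0]],
])

```text
time_s: 3.0
tcp_pos: [0.4836, 0.3375, 0.2669]
eef_rot: [180.0, 0.1, -155.2]
contact_force: [-0.4, -0.4, 0.3]
gripper_width: 0.0005
gripper_force: 0.0
```

Request:
jog_arm([
  [[-1, 0.2, 0.1, -3, 0], [-1, 0, 0, -3, 0], [-1, 0, 0, -1.5, 0], [-1, 0, 0, -0.2, 0], [-1, 0, 0, 0, 0], [-1, 0, 0, 0, 0]],
])

```text
time_s: 3.75
tcp_pos: [0.4855, 0.3387, 0.1898]
eef_rot: [180.0, 0.1, -155.2]
contact_force: [-0.3, 0.1, 0.0]
gripper_width: 0.0008
gripper_force: 0.0
```

Run:
```python
from h import *
s=r.capture('side')[170:270,240:340];t=r.capture('top')[165:265,125:225]
cv2.imwrite('pics/chk.png',np.hstack([cv2.resize(i,(400,400),interpolation=cv2.INTER_CUBIC) for i in(s,t)]))
```

```text
(no output)
```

View pics/chk.png

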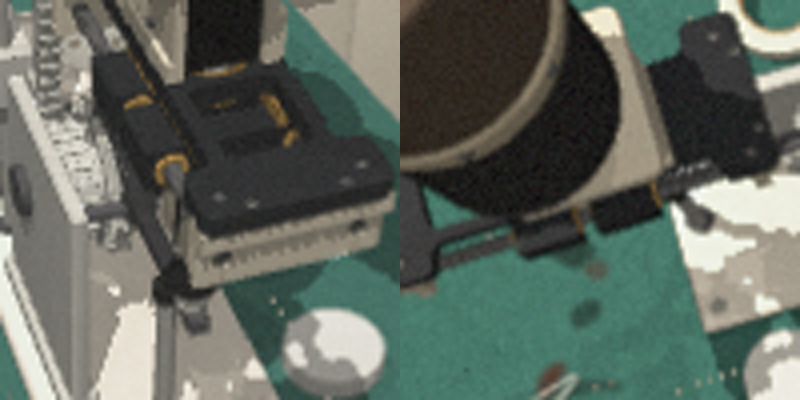

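The gripper is over the pad, whose left edge shows at (170,285) in the left half; the body hides the rest. Next I feel downward.

Request:
jog_arm([
  [[-1, 0, 0, -0.2, 0], [-1, 0, 0, -0.2, 0], [-1, 0, 0, -0.2, 0], [-1, 0, 0, 0, 0]],
])

```text
time_s: 4.35
tcp_pos: [0.485, 0.3381, 0.1823]
eef_rot: [-180.0, -0.0, -155.2]
contact_force: [0.0, 0.3, 0.1]
gripper_width: 0.0005
gripper_force: 0.0
```

Request:
jog_arm([
  [[-1, 0, 0, -0.2, 0], [-1, 0, 0, -0.1, 0], [-1, 0, 0, 0, 0]],
])

```text
time_s: 4.72
tcp_pos: [0.485, 0.3382, 0.1795]
eef_rot: [-180.0, -0.0, -155.2]
contact_force: [0.1, -0.2, 0.4]
gripper_width: -0.0
gripper_force: 0.0
```

Request:
jog_arm([
  [[-1, 0, 0, -0.1, 0], [-1, 0, 0, -0.1, 0], [-1, 0, 0, 0, 0]],
])

```text
time_s: 5.1
tcp_pos: [0.485, 0.3382, 0.1775]
eef_rot: [-180.0, -0.0, -155.2]
contact_force: [-0.0, -0.6, 0.8]
gripper_width: 0.0003
gripper_force: 0.0
```

Request:
jog_arm([
  [[-1, 0, 0, -0.1, 0], [-1, 0, 0, -0.1, 0], [-1, 0, 0, 0, 0]],
])

```text
time_s: 5.48
tcp_pos: [0.485, 0.3382, 0.1755]
eef_rot: [-180.0, -0.0, -155.2]
contact_force: [-0.9, -0.4, 0.1]
gripper_width: 0.0004
gripper_force: 0.0
```

Request:
jog_arm([
  [[-1, 0, 0, -0.1, 0], [-1, 0, 0, -0.1, 0], [-1, 0, 0, 0, 0]],
])

```text
time_s: 5.85
tcp_pos: [0.485, 0.3382, 0.1734]
eef_rot: [-180.0, -0.0, -155.2]
contact_force: [-0.5, 0.2, 0.5]
gripper_width: 0.0005
gripper_force: 0.0
```

Request:
jog_arm([
  [[-1, 0, 0, -0.1, 0], [-1, 0, 0, -0.1, 0], [-1, 0, 0, 0, 0]],
])

```text
time_s: 6.22
tcp_pos: [0.4852, 0.3385, 0.1724]
eef_rot: [180.0, 0.1, -155.2]
contact_force: [-2.6, -0.7, 6.8]
gripper_width: 0.0006
gripper_force: 3.0
```

Request:
jog_arm([
  [[-1, 0, 0, -0.1, 0], [-1, 0, 0, -0.1, 0], [-1, 0, 0, 0, 0]],
])

```text
time_s: 6.6
tcp_pos: [0.4851, 0.3389, 0.1707]
eef_rot: [179.9, 0.1, -155.2]
contact_force: [-4.5, 1.1, 6.5]
gripper_width: 0.0003
gripper_force: 3.8
```

Request:
jog_arm([
  [[-1, 0, 0.1, -0.15, 0], [-1, -0.1, 0.1, -0.15, 0], [-1, 0, 0, 0, 0]],
])

```text
time_s: 6.98
tcp_pos: [0.4844, 0.3401, 0.1671]
eef_rot: [-180.0, 0.0, -155.2]
contact_force: [0.8, -1.1, 3.5]
gripper_width: 0.0006
gripper_force: 1.7
```

Request:
jog_arm([
  [[-1, 0, 0.1, -0.25, 0], [-1, 0, 0, 0, 0]],
])

```text
time_s: 7.22
tcp_pos: [0.4842, 0.341, 0.1642]
eef_rot: [-180.0, -0.0, -155.2]
contact_force: [-1.2, -2.4, 5.3]
gripper_width: 0.0002
gripper_force: 3.1
```

Request:
jog_arm([
  [[-1, 0, 0, 0, 0], [-1, 0, 0, 0, 0], [-1, 0, 0, 0, 0], [-1, 0, 0, 0, 0], [-1, 0, 0, 0, 0], [-1, 0, 0, 1, 0], [-1, 0, 0, 0.8, 0], [-1, 0, 0, 0, 0]],
])

```text
time_s: 8.22
tcp_pos: [0.4842, 0.3418, 0.1827]
eef_rot: [179.9, 0.1, -155.2]
contact_force: [-0.4, 0.5, 0.4]
gripper_width: 0.0005
gripper_force: 0.0
```

Request:
jog_arm([
  [[-1, 0, 0, 0, 0], [-1, 0, 0, 0, 0], [-1, 0, 0, 0, 0], [-1, 0, 0, 0, 0], [-1, 0, 0, 0, 0], [-1, 0, 0, 0, 0], [-1, 0, 0, 0, 0], [-1, 0, 0, 0, 0]],
])

```text
time_s: 9.22
tcp_pos: [0.4841, 0.3413, 0.1821]
eef_rot: [180.0, 0.0, -155.2]
contact_force: [-0.2, -0.4, 0.2]
gripper_width: 0.0003
gripper_force: 0.0
```

Run:
```python
from h import *
s=r.capture('side')[125:225,220:320];t=r.capture('top')[160:220,260:320]
cv2.imwrite('pics/c1.png',np.hstack([cv2.resize(s,(400,400),interpolation=cv2.INTER_CUBIC),cv2.resize(t,(400,400),interpolation=cv2.INTER_CUBIC)]))
```

```text
(no output)
```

View pics/c1.png

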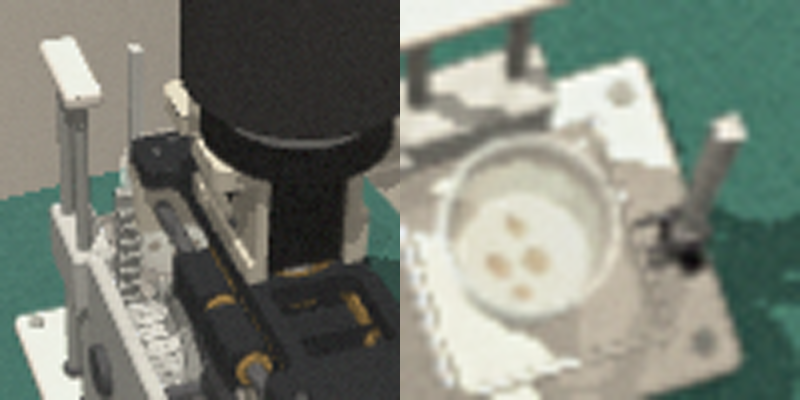

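The top half shows the cup still upright at (530,230) and the bracket at (690,240). The arm blocks the side view. I'll measure how far the cup has moved, then enlarge the bracket area before and after.

```bash
cat > m.py <<'E'
from h import *
yaw=np.radians(113.1);yd=np.array([np.cos(yaw),np.sin(yaw)]);xd=np.array([yd[1],-yd[0]]);ctr=np.array([.5429,.1945])
W=lambda x,y,z: np.r_[ctr+xd*x/1000+yd*y/1000,z/1000]
old=cv2.resize(cv2.imread('pics/top0.png'),(512,384),interpolation=cv2.INTER_AREA)
new=r.capture('top')
def shift(b):
    g=[cv2.cvtColor(i,6) for i in(old,b)]
    t=g[0][190:203,268:287]; R=cv2.matchTemplate(cv2.resize(g[1][180:225,258:300],None,fx=4,fy=4,interpolation=2),cv2.resize(t,None,fx=4,fy=4,interpolation=2),5)
    _,m,_,l=cv2.minMaxLoc(R);return (np.array(l)/4+[258-268,180-190]).round(2),round(m,2)
if __name__=='__main__':
    print(shift(old),shift(new))
    for d in(0,15.7,31.4,47.1,62.8): print(d,(proj('top',W(-14,-65,118-d))-proj('top',W(-14,-65,118))).round(2))
    n=cv2.resize(new[170:220,285:320],None,fx=11,fy=11,interpolation=2);o=cv2.resize(old[170:220,285:320],None,fx=11,fy=11,interpolation=2)
    cv2.imwrite('pics/d1.png',np.hstack([o,n]))
E
python3 m.py
```

```text
(array([0., 0.]), 1.0) (array([-0.25,  1.5 ]), 0.96)
0 [0. 0.]
15.7 [-0.26  1.49]
31.4 [-0.52  2.93]
47.1 [-0.77  4.32]
62.8 [-1.    5.67]
```

View pics/d1.png

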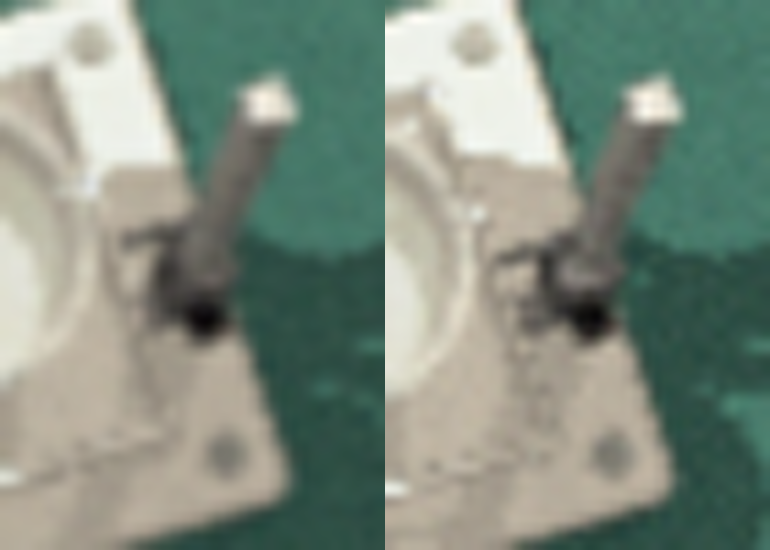

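The dark bar at (150,240) in the old crop moved to (530,255) in the new one. That matches a one-tooth shift, so it is the pointer and it is still above the bracket. Measured descent is exactly one tooth. On to the second tooth.

Request:
jog_arm([
  [[-1, 0, -0.1, -0.6, 0], [-1, 0, 0, -0.3, 0], [-1, 0, 0, -0.3, 0], [-1, 0, 0, -0.3, 0], [-1, 0, 0.1, -0.3, 0]],
])

```text
time_s: 10.0
tcp_pos: [0.4839, 0.3419, 0.1647]
eef_rot: [179.9, 0.1, -155.2]
contact_force: [-5.4, 1.3, 6.0]
gripper_width: 0.0002
gripper_force: 3.0
```

Request:
jog_arm([
  [[-1, 0, 0, 0, 0], [-1, 0, 0, 0, 0], [-1, 0, 0, 0, 0], [-1, 0, 0, 0, 0], [-1, 0, 0, 0, 0], [-1, 0, 0, 1, 0], [-1, 0, 0, 0.8, 0]],
])

```text
time_s: 10.88
tcp_pos: [0.4842, 0.3412, 0.1826]
eef_rot: [-180.0, 0.0, -155.2]
contact_force: [-0.3, -0.2, 0.7]
gripper_width: 0.0004
gripper_force: 0.0
```

Request:
jog_arm([
  [[-1, 0, 0, 4, 0], [-1, 0, 0, 5, 0], [-1, -1, 5, 2, 0], [-1, -1, 5, 0, 0], [-1, -1, 5, 0, 0], [-1, -1, 5, 0, 0], [-1, -1, 5, 0, 0], [-1, 0, 0, 0, 0]],
])

```text
time_s: 11.88
tcp_pos: [0.4327, 0.594, 0.2901]
eef_rot: [-179.9, -0.1, -155.1]
contact_force: [0.2, -1.7, -0.7]
gripper_width: 0.0005
gripper_force: 0.0
```

Run:
```python
from m import *
print(shift(new))
s=r.capture('side');cv2.imwrite('pics/s2.npy.png',s);cv2.imwrite('pics/t2raw.png',new)
a=cv2.resize(s[130:205,235:285],None,fx=8,fy=8,interpolation=2)
b=cv2.resize(new[170:220,285:320],None,fx=11,fy=11,interpolation=2);b=cv2.copyMakeBorder(b,0,50,0,0,0)
cv2.imwrite('pics/d2.png',np.hstack([a,b]))
```

```text
(array([-0.5,  3. ]), 0.96)
```

View pics/d2.png

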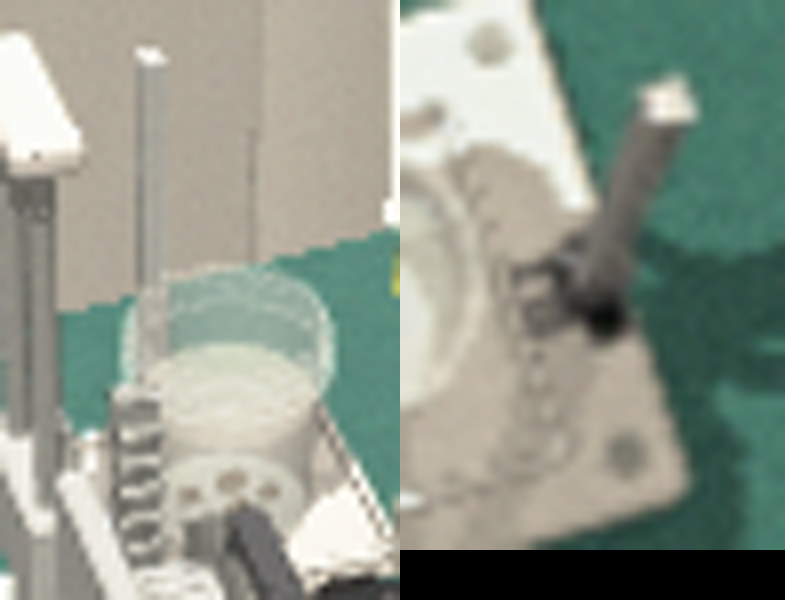

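The pointer is now at (545,270) in the top half, two teeth down. The fixed bracket prong is at (550,320), below it. In the side half the post is bare down to (145,390), which is z ≈ 0.08 m. So the bracket lies lower, and I'll go another tooth.

Request:
jog_arm([
  [[-1, 1, -5, 0, 0], [-1, 1, -5, 0, 0], [-1, 1, -5, 0, 0], [-1, 1, -5, 0, 0], [-1, 1, -5, -2, 0], [-1, 0, 0, -5, 0], [-1, 0, 0, -4, 0], [-1, 0, 0, 0, 0]],
])

```text
time_s: 12.98
tcp_pos: [0.4831, 0.3385, 0.1802]
eef_rot: [-179.9, -0.3, -155.3]
contact_force: [0.5, 0.3, -0.3]
gripper_width: 0.0004
gripper_force: 0.0
```

Request:
jog_arm([
  [[-1, 0, -0.1, -0.6, 0], [-1, 0, 0, -0.3, 0], [-1, 0, 0, -0.3, 0], [-1, 0, 0, -0.3, 0], [-1, 0, 0.1, -0.3, 0]],
])

```text
time_s: 13.6
tcp_pos: [0.4842, 0.3426, 0.1659]
eef_rot: [179.9, 0.2, -155.2]
contact_force: [-2.1, 1.0, 5.5]
gripper_width: 0.0007
gripper_force: 2.9
```

Request:
jog_arm([
  [[-1, 0, 0, 0, 0], [-1, 0, 0, 0, 0], [-1, 0, 0, 0, 0], [-1, 0, 0, 0, 0], [-1, 0, 0, 0, 0], [-1, 0, 0, 1, 0], [-1, 0, 0, 0.8, 0]],
])

```text
time_s: 14.48
tcp_pos: [0.4842, 0.3413, 0.183]
eef_rot: [180.0, 0.0, -155.2]
contact_force: [0.5, 0.1, 0.3]
gripper_width: 0.0006
gripper_force: 0.0
```

Request:
jog_arm([
  [[-1, 0, 0, 4, 0], [-1, 0, 0, 5, 0], [-1, -1, 5, 2, 0], [-1, -1, 5, 0, 0], [-1, -1, 5, 0, 0], [-1, -1, 5, 0, 0], [-1, -1, 5, 0, 0], [-1, 0, 0, 0, 0]],
])

```text
time_s: 15.48
tcp_pos: [0.4326, 0.594, 0.2903]
eef_rot: [-179.9, -0.1, -155.1]
contact_force: [0.8, -0.3, 0.1]
gripper_width: 0.0005
gripper_force: 0.0
```

Run:
```python
from m import *
print(shift(new), r.get_state()['time_s'])
s=r.capture('side');cv2.imwrite('pics/s3raw.png',s);cv2.imwrite('pics/t3raw.png',new)
t2=cv2.imread('pics/t2raw.png')
for n,i in(('t0',old),('t2',t2),('t3',new)):
    print(n,'cols 293..308, rows 188..204');print(cv2.cvtColor(i,6)[188:205,293:309])
print('side rows 165..200 cols 245..270')
g=cv2.cvtColor(s,6)
for v in range(165,200):print(v,*g[v,245:272])
P=[.5809,.0707]
for z in(.03,.05,.07,.09): print(z,proj('side',P+[z]).round(1),proj('top',P+[z]).round(1))
```

```text
(array([-0.75,  4.5 ]), 0.94) 15.525
t0 cols 293..308, rows 188..204
[[185 191 179 175 174 173 175 178 169 138 110 104 100  93  98 103]
 [174 184 178 177 174 169 165 165 148 116 106 103  95  89  97 104]
 [173 171 172 163 159 138 116 114 102 102 102  97  89  87  89  96]
 [178 156 157 122 115 103  85  76  83 108 107  96  86  81  74  81]
 [185 154 156 126 132 137 110  79  92 106 103  95  88  72  66  68]
 [191 151 159 165 169 148  93  71  88 102  96  88  89  77  69  64]
 [194 150 147 176 176 138  71  57  77  93  94  90  89  83  69  66]
 [188 154 148 177 169 122  66  60  74  84  93  97  84  73  67  68]
 [187 161 145 159 150 110  73  65  70  67  63  66  66  68  63  66]
 [183 171 152 141 134 105  79  62  57  47  39  48  62  76  71  70]
 [181 177 164 149 151 113  88  64  51  23  17  21  56  87  74  69]
 [178 177 167 154 150 118 100  99  85  38  11  27  61  87  72  64]
 [179 177 174 157 137 134 133 148 132  80  55  73 108 117  85  69]
 [180 178 174 155 139 151 151 153 143 121 115 137 165 152 110  73]
 [180 181 177 162 142 147 151 153 155 155 164 173 177 169 137  77]
 [181 178 177 165 147 139 
[... 5826 characters left out ...]
10 146 202 202 174
195 232 234 233 236 133 128 114 104 117 123 202 207 184 127 107 104 110 118 94 102 109 109 110 115 191 198 197
196 221 235 233 231 163 163 133 151 169 186 174 204 201 101 103 102 111 129 101 76 109 108 110 111 112 195 196
197 212 232 236 236 206 215 202 180 156 124 165 198 160 105 106 103 100 120 85 72 104 110 111 111 109 187 192
198 170 225 236 234 230 122 145 131 119 104 191 199 183 111 126 111 102 113 74 66 80 108 109 108 112 136 188
199 130 219 236 236 237 165 125 125 132 123 155 200 158 124 121 123 113 102 90 84 64 104 109 110 112 111 184
0.03 [254.1 195.1] [301.  196.1]
0.05 [254.  188.7] [301.8 194.3]
0.07 [253.9 182.2] [302.6 192.5]
0.09 [253.9 175.4] [303.4 190.5]
```

Three teeth are confirmed. The pointer is now at top-image row ~196. The two static prongs are at rows ~197 and ~199.6, which puts the gap's middle near z 0.04. The side view shows a bare post down to z ≈ 0.06. Going another tooth.

Request:
jog_arm([
  [[-1, 1, -5, 0, 0], [-1, 1, -5, 0, 0], [-1, 1, -5, 0, 0], [-1, 1, -5, 0, 0], [-1, 1, -5, -2, 0], [-1, 0, 0, -5, 0], [-1, 0, 0, -4, 0], [-1, 0, 0, 0, 0]],
])

```text
time_s: 16.58
tcp_pos: [0.4831, 0.3385, 0.1802]
eef_rot: [-179.9, -0.3, -155.3]
contact_force: [-0.9, -0.2, 1.1]
gripper_width: 0.0006
gripper_force: 0.0
```

Request:
jog_arm([
  [[-1, 0, -0.1, -0.6, 0], [-1, 0, 0, -0.3, 0], [-1, 0, 0, -0.3, 0], [-1, 0, 0, -0.3, 0], [-1, 0, 0.1, -0.3, 0]],
])

```text
time_s: 17.2
tcp_pos: [0.4843, 0.3426, 0.1659]
eef_rot: [179.9, 0.2, -155.2]
contact_force: [-2.8, 1.6, 5.0]
gripper_width: 0.0008
gripper_force: 2.9
```

Request:
jog_arm([
  [[-1, 0, 0, 0, 0], [-1, 0, 0, 0, 0], [-1, 0, 0, 0, 0], [-1, 0, 0, 0, 0], [-1, 0, 0, 0, 0], [-1, 0, 0, 1, 0], [-1, 0, 0, 0.8, 0]],
])

```text
time_s: 18.08
tcp_pos: [0.4842, 0.3413, 0.183]
eef_rot: [180.0, 0.0, -155.2]
contact_force: [0.5, -0.1, -0.4]
gripper_width: 0.0003
gripper_force: 0.0
```

Request:
jog_arm([
  [[-1, 0, 0, 4, 0], [-1, 0, 0, 5, 0], [-1, -1, 5, 2, 0], [-1, -1, 5, 0, 0], [-1, -1, 5, 0, 0], [-1, -1, 5, 0, 0], [-1, -1, 5, 0, 0], [-1, 0, 0, 0, 0]],
])

```text
time_s: 19.08
tcp_pos: [0.4327, 0.5939, 0.2903]
eef_rot: [-179.9, -0.1, -155.1]
contact_force: [0.1, -0.5, -0.4]
gripper_width: 0.0007
gripper_force: 0.0
```

Run:
```python
from m import *
print(shift(new), r.get_state()['time_s'])
s=r.capture('side');cv2.imwrite('pics/s4raw.png',s);cv2.imwrite('pics/t4raw.png',new)
print(cv2.cvtColor(new,6)[190:206,291:307])
a=cv2.resize(s[165:210,240:285],None,fx=9,fy=9,interpolation=2)
b=cv2.resize(new[185:207,286:308],None,fx=18,fy=18,interpolation=2)
h=max(len(a),len(b));P=lambda i:cv2.copyMakeBorder(i,0,h-len(i),0,0,0)
cv2.imwrite('pics/d4.png',np.hstack([P(a),P(b)])[:,:800])
```

```text
(array([-0.75,  5.75]), 0.85) 19.125
[[158 179 180 181 184 188 194 191 172 166 152 123 108 102  89  91]
 [192 178 179 180 184 200 235 232 171 115 103 115 113  94  89  83]
 [229 179 178 178 177 182 213 234 169  85  92 113 108 105  90  73]
 [217 163 177 181 176 178 206 221 110  65  99 108  95  90  95  80]
 [158 176 179 177 179 183 201 200  84  80 121 116 102  92  91  96]
 [163 180 173 181 177 173 163 131  70  87 125 125 125 108  86  87]
 [178 165 157 168 165 151 121 107  97 104 100  89  71  66  76  85]
 [184 150 152 113  94 104 138 131 101  69  61  48  31  45  66  77]
 [184 123 120 101 105 106 118 111  93  67  49  18  11  23  59  91]
 [199 133 104 110 132 123 104  97 110 127  94  41  25  31  64  88]
 [199 154 130 134 106 104 112 122 166 208 148  89  53  70 106 118]
 [189 155 148 165 131 145 153 155 158 161 147 123 114 141 173 161]
 [175 155 148 158 146 155 157 155 158 156 156 159 171 184 199 192]
 [182 175 155 148 160 158 159 158 157 155 153 154 166 204 235 222]
 [181 180 162 150 169 155 155 154 157 154 158 161 174 175 182 184]
 [183 181 169 152 156 140 154 155 151 156 159 165 175 174 176 198]]
```

View pics/d4.png

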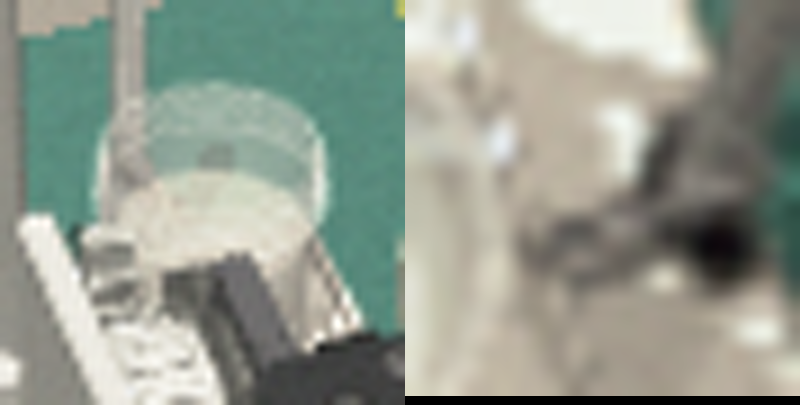

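The last view shows the cup upright. In the side half the dark clamp knob shows through the cup at (215,155), with the collar at (130,165). In the top half the knob is at (715,240) and the pointer at about (550,240). Triangulating the knob will give the bracket height.

Run:
```python
from m import *
s=cv2.imread('pics/s4raw.png');t=cv2.imread('pics/t4raw.png');s3=cv2.imread('pics/s3raw.png')
g=cv2.cvtColor(s,6).astype(float)
print('side knob');print(g[176:187,250:270].astype(int))
L=lambda P:(np.r_[xd@(P[:2]-ctr),yd@(P[:2]-ctr),P[2]]*1000).round(1)
def cen(i,u0,u1,v0,v1,th):
    w=np.clip(th-cv2.cvtColor(i,6)[v0:v1,u0:u1].astype(float),0,None);V,U=np.mgrid[v0:v1,u0:u1];return (w*U).sum()/w.sum(),(w*V).sum()/w.sum()
ks=cen(s,259,268,178,187,110);kt=cen(t,299,307,195,203,60);print(ks,kt)
for a in (ks,): 
  P,e=tri(ray('side',*a),ray('top',*kt));print(L(P),e)
for z in(20,30,40,50,60,70,80):
  print(z,'side knob',proj('side',W(-30,-128.8,z)).round(1),'top knob',proj('top',W(-30,-128.8,z)).round(1),'ptr row',proj('top',W(-15,-112,z)).round(1))
```

```text
side knob
[[122 121 131 176 194 196 158 169 161 172 172 166 168 168 171 176 168 172
  172 166]
 [122 124 137 186 171 174 168 164 161 164 173 173 174 176 175 168 173 167
  175 165]
 [121 128 160 180 179 186 161 158 168 162 165 165 175 176 173 164 165 173
  168 165]
 [126 154 171 171 180 174 153 174 166 170 178 169 170 171 173 173 176 183
  183 176]
 [127 174 151 158 167 182 171 152 154 157 158 161 160 160 160 163 165 161
  163 170]
 [141 198 152 171 185 167 150 154 155 156 159 159 158 145 144 143 161 162
  161 158]
 [150 213 160 167 163 167 150 152 155 160 159 159 142 144 147 145 161 166
  162 161]
 [151 219 158 143 160 166 163 155 158 161 165 168 153 153 152 151 166 166
  161 162]
 [158 205 153 138 135 157 165 168 181 186 197 202 203 201 201 194 202 190
  178 165]
 [166 201 163 155 136 150 168 209 206 207 209 200 203 201 204 212 211 214
  212 200]
 [186 189 173 165 175 195 198 203 210 201 204 203 201 200 211 210 210 211
  210 212]]
(np.float64(nan), np.float64(nan)) (np.float64(302.958041958042), np.float64(198.14335664335664))
 ** On entry to DLASCL parameter number  4 had an illegal value
 ** On entry to DLASCL parameter number  4 had an illegal value
 ** On entry to DLASCL parameter number  4 had an illegal value
 ** On entry to DLASCL parameter number  4 had an illegal value
 ** On entry to DLASCL parameter number  5 had an illegal value
 ** On entry to DLASCL parameter number  4 had an illegal value<stdin>:7: RuntimeWarning: invalid value encountered in scalar divide
Traceback (most recent call last):
  File "h.py", line 16, in tri
    t=np.linalg.lstsq(np.c_[d1,-d2],o2-o1,rcond=None)[0]
      ~~~~~~~~~~~~~~~^^^^^^^^^^^^^^^^^^^^^^^^^^^^^^^^
numpy.linalg.LinAlgError: SVD did not converge in Linear Least Squares
```

Run:
```python
from m import *
L=lambda P:(np.r_[xd@(P[:2]-ctr),yd@(P[:2]-ctr),P[2]]*1000).round(1)
kt=(302.96,198.1)
for v in(181,182.5,184,186,188):
  P,e=tri(ray('side',263.6,v),ray('top',*kt));print(v,L(P),e)
for z in(20,30,40,50,60,70,80):
  print(z,'side knob',proj('side',W(-30,-128.8,z)).round(1),'top knob',proj('top',W(-30,-128.8,z)).round(1),'side post',proj('side',W(-13.6,-128.8,z)).round(1),'ptr',proj('top',W(-15,-112,z)).round(1))
```

```text
181 [ -31.6 -122.4   75.7] 0.008632423877764011
182.5 [ -31.3 -122.9   71.1] 0.009659068901199507
184 [ -30.9 -123.4   66.5] 0.010691825211295027
186 [ -30.5 -124.    60.3] 0.012078445083316304
188 [ -30.  -124.7   54.1] 0.01347618334704907
20 side knob [260.4 197.1] top knob [302.7 203.2] side post [254.1 198.3] ptr [294.3 199.4]
30 side knob [260.4 193.9] top knob [303.1 202.4] side post [254.1 195.1] ptr [294.7 198.6]
40 side knob [260.4 190.8] top knob [303.5 201.6] side post [254. 192.] ptr [295.  197.7]
50 side knob [260.4 187.5] top knob [303.9 200.7] side post [254.  188.7] ptr [295.3 196.8]
60 side knob [260.4 184.3] top knob [304.3 199.9] side post [254.  185.5] ptr [295.6 195.9]
70 side knob [260.4 181. ] top knob [304.8 199. ] side post [253.9 182.2] ptr [296. 195.]
80 side knob [260.4 177.6] top knob [305.2 198.1] side post [253.9 178.8] ptr [296.3 194.1]
```

Run:
```python
from m import *
T=np.mean([r.capture('top').astype(float) for _ in range(12)],0);S=np.mean([r.capture('side').astype(float) for _ in range(12)],0)
np.save('T4.npy',T);np.save('S4.npy',S)
g=lambda i:i.mean(2).round().astype(int)
np.set_printoptions(linewidth=200)
print('top rows182-203 cols 291-313');
for v in range(182,204):print(v,g(T)[v,291:314])
print('side cols 247-270 R-G, mean')
for v in range(160,190):print(v,g(S)[v,247:268],(S[v,250:262,2]-S[v,250:262,1]).round().astype(int))
```

```text
top rows182-203 cols 291-313
182 [235 238 238 238 237 238 238 239 237 198  90  80  99 102 107 114 109  95  86  97  98  98 100]
183 [203 234 238 238 237 238 238 238 237 214 122  97  99 105 112 112 105  95  86 100 101 100 101]
184 [175 206 237 238 238 238 238 238 239 227 159 102  99 110 114 110 101  94  89  99 102 101 100]
185 [174 196 234 239 238 238 238 238 239 235 191  99 100 111 112 105 100  97  92  96  98  99 100]
186 [172 176 204 232 235 239 238 238 238 238 215 123 100 111 108  97  91  97  92  97  98 100  99]
187 [175 174 176 182 203 232 233 233 235 239 230 161 100 110 107  98  95 100  99 100 102 101  98]
188 [179 177 177 175 175 179 178 178 202 233 231 186 114 107  98  93 100 100 102 101  99  99  99]
189 [173 176 176 178 176 174 172 170 173 179 174 145 113 107  93  88  98  97 100  98  97  98  98]
190 [159 174 177 177 178 182 193 187 171 163 150 124 111  99  88  88  88  95 101 101  99  99 101]
191 [188 176 176 176 178 200 234 230 169 114 101 112 109  95  85  79  65  77  94  99 100 101 101]
192 [229 177 174 174 174 178 209 232 166  87  94 110 105  99  91  69  61  64  68  78  93  9
[... 4492 characters left out ...]

185 [120 118 118 163 199 163 151 134 147 166 207 201 202 204 197 198 198 200 208 208 207] [-32   2   2   3   4   5   6   8  -4  -5  -7  -3]
186 [122 120 117 185 186 171 162 172 193 194 201 206 195 202 197 196 196 205 206 205 206] [-30   3   2   2   4   7   8   9   2  -2  -5  -1]
187 [120 119 117 156 176 171 184 201 199 206 197 213 189 193 198 197 199 208 209 209 207] [-41   1   2   4   6   6   8   8   6   9   3  -2]
188 [120 118 117 152 174 168 189 206 209 203 204 212 208 212 210 205 213 217 217 216 217] [-42   1   3   5   5   4   6   6   4   6   2   0]
189 [120 114 121 139 175 163 199 205 208 206 214 210 210 207 207 209 214 214 212 215 218] [-35  -1   1   4   3   4   5   3   4   5   6   5]
```

Refined bracket height:
- **Side view:** the collar top appears at row 182.7.
- **Top view:** the collar's top face spans rows 190.5–195.5, and the front face below it is about 36 mm high.
- **Result:** both views give a collar top at z ≈ 0.065, so the gap's middle is at z ≈ 0.047.

At four teeth (cup shift 5.75 px, expected 5.67) the pointer is at z ≈ 0.053, inside the ±12 mm window. A fifth tooth would put it near 0.038, which is a worse fit. The arm is clear, so I'm handing in.

Run:
```python
from plant import r
print(r.close_job())
```

```text
the job is handed in; nothing more can be done
None
```

I let the lift down four teeth by its pawl and handed the job in. By my camera estimate the pointer rests about 6 mm above the middle of the bracket's gap (12 mm allowed), with the cup upright and the arm clear; no verdict came back.

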